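# Raise the tea caddy's telescopic handle and wheel it to its mark

### The arm

A 7-joint arm with a two-finger parallel gripper is mounted at the origin on the work surface. World frame = base frame: x ahead of the robot, y to its left, z up, the work surface at z = 0. Lengths are in m, angles in rad, forces in N, time in s.
With the tool pointing down it reaches from about 0.4 to 0.875 m from the base axis. Payload 19.3 kg.
Tool frame: the origin (TCP) lies midway between the tips of the shut fingers; the grasp point (between the pads) lies 19 mm behind it; z points along the fingers, y is the line along which they close (so a half turn about z gives the same grasp; the last joint's range is limited). The gripper opens to 85 mm and grips with 20 to 120 N. Pads are 22 mm wide; open, the fingers measure 114 mm over their backs; the gripper's body (76 mm by 85 mm) begins 54 mm behind the grasp point. The pads swing forward as they close: fully open they stand 13 mm farther back than shut.
Start: joints at [1.071, 0.521, -0.036, 1.599, 0.021, 1.021, -0.113], TCP at [0.26, -0.568, 0.231] pointing down, gripper open.
Joint ranges: [-2.91, 2.91], [-0.3, 2.13], [-1.5, 1.42], [0.17, 2.43], [-1.26, 4.41], [0.16, 1.93], [-2.52, 2.52]. Speed limits (rad/s): [1.89, 1.89, 2.39, 2.39, 3.01, 3.01, 3.01].

### API

Orientations are given as [roll, pitch, yaw] about the fixed x, y, z axes, in that order (R = Rz(yaw) Ry(pitch) Rx(roll)).
In Python, from workcell import * gives the robot as it stands. The module is installed in compiled form; this text tells all that it offers.
- The arm moves only by the tool play_rows, never from a script. Its argument "deltas" is a list of rows, each a list of 7 numbers: the shift along the tool's x, y, z in units of 500 mm (1.0 is 500 mm), then the turn, a rotation vector about the tool's x, y, z in units of 120 degrees (1.0 is 120 degrees), then the closure, from 0 (fully open) to 1 (shut). A call has 1 to 10 rows; each row is the pose to reach, as a shift and turn from the pose commanded when the call began, along the tool's axes at that moment; what a row does not reach only later rows make up. A row lasts 1/10 s, in which the tool goes at most 50 mm and 8.59 degrees, less where a joint would pass 70% of its speed; a pose out of reach is approached as far as the arm can. A call with a number of a shift or a turn outside -1 to 1 is refused whole. A call with a gripper value outside its range is refused whole. The fingers move at their own pace and stop on an object; "newtons" is the grip in N (left out, the last holds). Time passes only in rows, so rows that repeat a pose let the fingers close. It gives the time, the measured TCP pose, the force, the opening and the grip force at its end, in the units of the state.
- observe(): the state, without advancing time (a new reading comes with each control period).
- grab_frame(name): name is "scene" or "top" or "wrist"; returns the picture (400x640x3 uint8, red, green, blue); there is no depth.
- get_calibration(name): a dict with "fovy" (degrees; the focal length in pixels is half the picture's height over the tangent of half this angle, whatever the lens; pixels are square), "cx", "cy" (the principal point, pixels), "xyz" and "rotation" of the camera in the world. Camera axes: x right, y down, z forward; pixel columns grow to the right and rows downward; lengths in m; the calibration is good to about 2 mm. The wrist camera is an equidistant fisheye: a pixel r from the principal point sees the ray r / f radians off the axis. A picture is of the moment at which its call begins: read the wrist's pose just before it. get_calibration takes no time and is no camera call; for the wrist camera it gives the pose at the moment of the call.
- job_done(): hands the job in; it is judged then, once.
The state is a dict: "clock": time; "qpos": joint angles; "qd": joint speeds; "joint_efforts": joint torques, N m; "position": TCP position; "tool_rot": TCP orientation; "force": force on the tool from outside, world axes, zero at the start; "moment": the same for the moment, N m; "grip_width": finger opening in m; "finger_force": force on a finger pad.
Only numpy, scipy, OpenCV 4.12 (cv2) and the standard library are available. Lean on these libraries where they do the work, as an engineer would, in place of code of your own. Each camera call takes 0.05 s, during which the arm holds its last target. There are 200 camera calls.

### The job

Where the little wheeled tea caddy stands, pull its telescopic handle up until the red lock button clicks out of the post. Then wheel the caddy, jar aboard, to the orange-bordered mark and park it square inside the border, either way round, finishing with a straight run along its own length so that all four castors lie in line with its long sides, and let go. Do not pick the caddy up, upset the jar, or disturb the tea jar, cup and sand timer standing by.

Things in the scene. Friction and masses are not known exactly. Their poses are not given: they have to be found in the camera images.
- caddy: Wooden caddy 210 (x) x 150 (y) mm, deck top 44 mm up, 12 mm rim, about 0.75 kg, free to roll any way (under 2 N) on 4 castors swivelling at x +-75, y +-48 mm. Origin on the table under the deck's middle; x along its length, away from the post; z up. The post at x = -70 mm: a fixed upright aluminium sleeve 18 (x) x 30 (y) mm, top 145 mm above the table, in which the handle slides.
- handle_grip (a point): Centre of the black handle grip: a bar 22 (caddy's x) x 70 (caddy's y) x 30 (z) mm, same axes as the caddy. It lies on the post's axis (caddy x = -70, y = 0 mm), 165 mm above the table when the handle is right down (its underside then 5 mm over the sleeve's top).
- handle (a joint): Height of the handle above its lowest position, m: 0 down, 0.084 the upper stop. It slides stiffly (about 4 to 6 N) and stays where it is left. It locks at 0.080, then has 4 mm of free play up to the stop. Pulling on against the stop lifts the caddy.
- lock_button (a joint): How far the red 10 mm lock button stands out, m: 0 hidden inside the sleeve, 0.007 clicked out. It springs out by itself when the handle reaches 0.080 m, through the black window on the sleeve's caddy -y side, 132 mm above the table.
- mark_mid (a point): Middle of the mark, flat on the table: a cream rectangle with an orange border 10 mm wide, 250 (its x) x 190 (its y) mm outside; thin enough to roll over. Origin at table height, x along its length.
- castor0_mid (a point): Swivel axis of the caddy's front left castor (caddy x = 75, y = 48 mm), 20 mm above the table. Its x axis points away from its red wheel (24 mm diameter), whose centre trails 14 mm behind the swivel axis: rolling the caddy some 50 mm or more in one direction swings the x axis into that direction.
- castor1_mid (a point): Swivel axis of the caddy's front right castor (caddy x = 75, y = -48 mm), 20 mm above the table. Its x axis points away from its red wheel (24 mm diameter), whose centre trails 14 mm behind the swivel axis: rolling the caddy some 50 mm or more in one direction swings the x axis into that direction.
- castor2_mid (a point): Swivel axis of the caddy's rear left castor (caddy x = -75, y = 48 mm), 20 mm above the table. Its x axis points away from its red wheel (24 mm diameter), whose centre trails 14 mm behind the swivel axis: rolling the caddy some 50 mm or more in one direction swings the x axis into that direction.
- castor3_mid (a point): Swivel axis of the caddy's rear right castor (caddy x = -75, y = -48 mm), 20 mm above the table. Its x axis points away from its red wheel (24 mm diameter), whose centre trails 14 mm behind the swivel axis: rolling the caddy some 50 mm or more in one direction swings the x axis into that direction.
- jar_mid (a point): Centre (half-way up) of the corked pink jar, 56 mm diameter, 85 mm tall, 0.2 kg, standing loose on the deck about 40 mm in front of the caddy's middle.
- tea_jar_mid (a point): Bystander: centre of a corked yellow jar, 72 mm diameter, 100 mm tall, beyond the work.
- cup_mid (a point): Bystander: centre of a white cup, 68 mm diameter, 55 mm tall.
- timer_mid (a point): Bystander: centre of a sand timer, 52 mm diameter, 80 mm tall.
There are look-alikes about, which are no part of the job. Leave any purple look-alike of the part that bears jar_mid alone.

How it is judged:
By the outcome, as a careful person would: the job done as asked, in the order asked, and still so for the second after the job is handed in, with the robot touching nothing.
It also fails if it takes over 45 s, if anything falls off the work surface, if the arm or the gripper's body presses on something with over 40 N, if the wrist force passes 120 N, or if a joint passes its speed limit or range.

## Working session

There is one attempt and no reset: what is moved stays moved. The work goes in short steps, Python scripts to look and compute and a tool call to move; the robot and the scene stay as the last step left them, time stands still between calls to the robot, and variables do not carry over. Pictures are saved under pics/ and viewed, at most 10 in all, crops included, and the job is handed in when it is done.

Besides the shell and the picture viewer there is one more tool, called after "Call:" by a JSON object that holds its "method" and its "body". play_rows: Moves the arm, as the interface text tells. Its arguments: {"type":"object","properties":{"deltas":{"type":"array"},"newtons":{"type":"number"}},"required":["deltas"]}

```bash
mkdir -p pics
cat > h.py <<'E'
from workcell import *
import numpy as np, cv2
def ray(c,u,v,wrist=False):
    f=200/np.tan(np.radians(c["fovy"])/2)
    d=np.array([(u-c["cx"])/f,(v-c["cy"])/f,1.])
    if wrist:
        a=np.array(d[:2]);r=np.linalg.norm(a);d=np.array([*(a/max(r,1e-9)*np.sin(r)),np.cos(r)])
    return np.array(c["xyz"]),np.array(c["rotation"]).reshape(3,3)@d
def onz(c,u,v,z,wrist=False):
    o,d=ray(c,u,v,wrist);return o+d*(z-o[2])/d[2]
def proj(c,p):
    f=200/np.tan(np.radians(c["fovy"])/2)
    q=np.array(c["rotation"]).reshape(3,3).T@(np.array(p)-c["xyz"]);return c["cx"]+f*q[0]/q[2],c["cy"]+f*q[1]/q[2]
def save(n,im): cv2.imwrite(f"pics/{n}.png",im[:,:,::-1])
E
python3 - <<'E'
from h import *
a=grab_frame("scene");b=grab_frame("top")
save("scene0",a);save("top0",b)
for n in("scene","top"):print(get_calibration(n))
print(observe())
E
```

```text
{'fovy': 55.54693697097191, 'cx': 323.4945135058062, 'cy': 196.84248551488278, 'xyz': array([1.24420186, 0.33176732, 0.80519334]), 'rotation': array([-2.30477816, -0.01597317,  1.98498739])}
{'fovy': 43.04839636688697, 'cx': 322.52814921530774, 'cy': 203.17692926419622, 'xyz': array([0.29210204, 0.03967354, 1.43212457]), 'rotation': array([-2.98811572, -0.00366725, -1.59459991])}
{'clock': 0.1, 'qpos': array([ 1.07079331,  0.52192847, -0.03629497,  1.59991875,  0.02119306,
        1.02109889, -0.11280952]), 'qd': array([ 0.00103028,  0.00057395, -0.00072029, -0.00105339,  0.00077441,
        0.0020954 , -0.00014362]), 'joint_efforts': array([ 4.87631405e-03, -9.28465819e+01,  1.98440641e+00, -3.70523000e+01,
        1.81253662e-02,  5.31374637e-03,  7.77495461e-05]), 'position': array([ 0.26026924, -0.56791772,  0.23081136]), 'tool_rot': array([-3.14062692e+00,  7.70846026e-05,  4.29750201e-01]), 'force': array([ 0.45116034, -0.52279333, -0.24083822]), 'moment': array([-0.03121143,  0.0072066 ,  0.01348109]), 'finger_force': 0.0, 'grip_width': 0.08540352706988903}
```

```bash
sed -i 's/np.array(c\["rotation"\]).reshape(3,3)/Rr(c["rotation"])/; s/^import numpy.*/&\nfrom scipy.spatial.transform import Rotation as Ro\ndef Rr(e): return Ro.from_euler("xyz",e).as_matrix()/' h.py; cat h.py|head -20
```

```text
from workcell import *
import numpy as np, cv2
from scipy.spatial.transform import Rotation as Ro
def Rr(e): return Ro.from_euler("xyz",e).as_matrix()
def ray(c,u,v,wrist=False):
    f=200/np.tan(np.radians(c["fovy"])/2)
    d=np.array([(u-c["cx"])/f,(v-c["cy"])/f,1.])
    if wrist:
        a=np.array(d[:2]);r=np.linalg.norm(a);d=np.array([*(a/max(r,1e-9)*np.sin(r)),np.cos(r)])
    return np.array(c["xyz"]),Rr(c["rotation"])@d
def onz(c,u,v,z,wrist=False):
    o,d=ray(c,u,v,wrist);return o+d*(z-o[2])/d[2]
def proj(c,p):
    f=200/np.tan(np.radians(c["fovy"])/2)
    q=Rr(c["rotation"]).T@(np.array(p)-c["xyz"]);return c["cx"]+f*q[0]/q[2],c["cy"]+f*q[1]/q[2]
def save(n,im): cv2.imwrite(f"pics/{n}.png",im[:,:,::-1])
```

View pics/scene0.png

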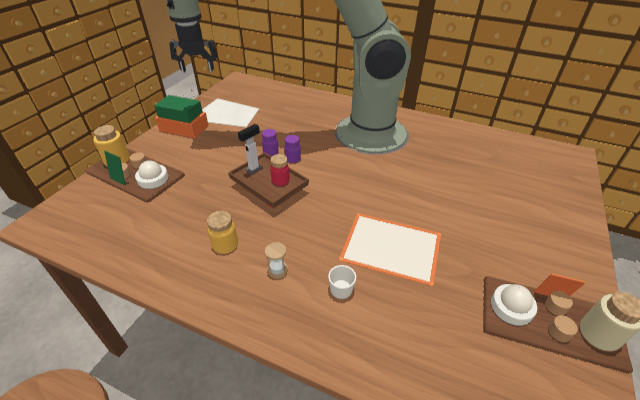

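View pics/top0.png

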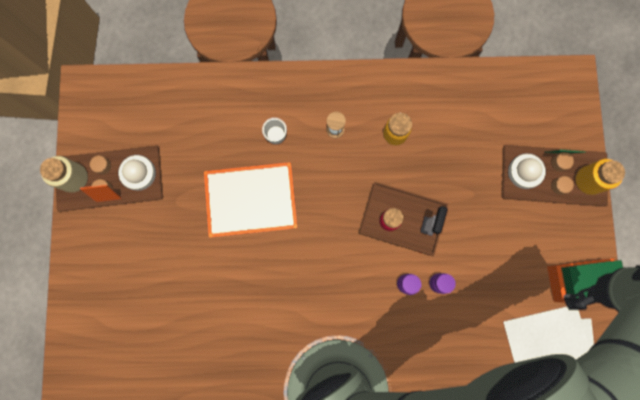

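Top picture: caddy at (403,218), black grip (437,220), pink jar aboard (392,217); mark (250,199); cup (274,130), timer (336,124), tea jar (398,127). Purple look-alikes are at (410,284) and (443,284); these are left alone. The pink/red one on the deck is the jar.

```bash
cat > m.py <<'E'
from h import *
im=cv2.imread("pics/top0.png")[:,:,::-1]; c=get_calibration("top")
big=cv2.resize(im[90:310,190:480],None,fx=2.7,fy=2.7,interpolation=cv2.INTER_CUBIC);save("crop0",big)
I=im.astype(int);R,G,B=I[...,0],I[...,1],I[...,2]
def biggest(m):
    k,_=cv2.findContours(m.astype(np.uint8),0,1);return max(k,key=cv2.contourArea)
def rect(m,z,n,x0,x1,y0,y1):
    mm=np.zeros(m.shape,bool);mm[y0:y1,x0:x1]=m[y0:y1,x0:x1]
    k=biggest(mm)[:,0,:]
    P=np.array([onz(c,u,v,z)[:2] for u,v in k])*1000
    r=cv2.minAreaRect(P.astype(np.float32));print(n,r,"px",cv2.minAreaRect(k.astype(np.float32))[0])
rect((R>190)&(B<140)&(R-G>40),0,"mark",190,310,150,250)
rect((R+G+B<260)&(R-B<75),.056,"deck",350,455,175,262)
rect((R<60)&(G<60)&(B<60),.18,"grip",415,455,195,245)
rect((R-G>80)&(G<70),.1,"pinkjar",375,410,200,235)
for n,u,v,z in(("cup",274,130,.05),("timer",336,120,.08),("tea",400,122,.1),("pur1",410,283,.08),("pur2",443,283,.08)):print(n,onz(c,u,v,z)[:2])
E
python3 m.py
```

```text
mark ((530.2406005859375, 236.78829956054688), (195.40188598632812, 253.95236206054688), 4.865733623504639) px (249.3870849609375, 199.4082489013672)
deck ((457.2243347167969, -190.35525512695312), (219.31109619140625, 151.5851287841797), 71.6112060546875) px (403.2477111816406, 218.67430114746094)
grip ((437.7944641113281, -258.62396240234375), (20.556175231933594, 69.59150695800781), 70.57119750976562) px (439.119384765625, 219.59393310546875)
pinkjar ((436.56353759765625, -136.68515014648438), (46.70071792602539, 17.284425735473633), 47.77595138549805) px (386.1224365234375, 224.7189483642578)
cup [0.717656   0.16135722]
timer [ 0.73318399 -0.01309723]
tea [ 0.7170531  -0.18667952]
pur1 [ 0.28290909 -0.19567709]
pur2 [ 0.28083632 -0.2827034 ]
```

View pics/crop0.png

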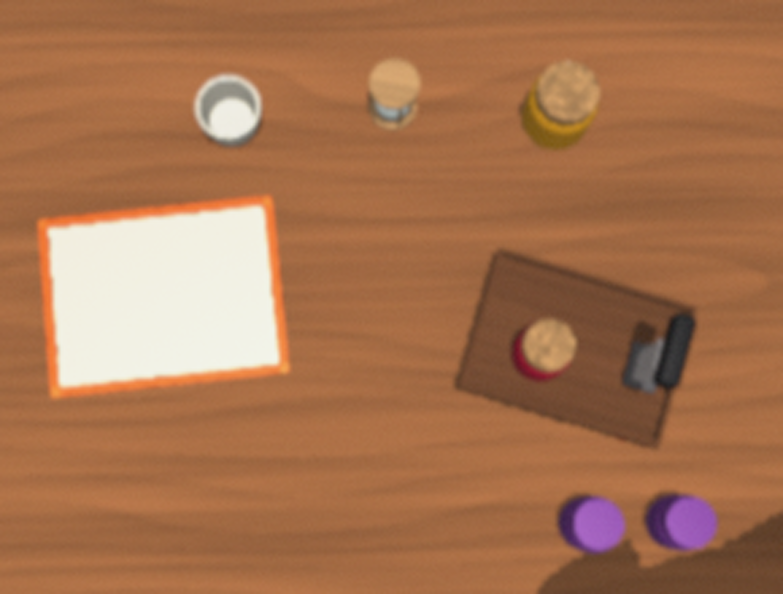

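```bash
cat >> h.py <<'E'
def go(*targets):
    s=observe();p=s["position"];R=Rr(s["tool_rot"]);print("t",s["clock"],"pos",p,"yaw",np.degrees(s["tool_rot"]),"F",s["force"],"w",s["grip_width"])
    for x,y,z,yaw in targets:
        d=R.T@(np.array([x,y,z])-p)/.5
        w=Ro.from_matrix(R.T@Rr([np.pi,0,np.radians(yaw)])).as_rotvec()/np.radians(120)
        print(np.round(d,4),np.round(w,4))
E
python3 -c "
from h import *
go((.438,-.259,.231,-19))"
```

```text
t 0.1 pos [ 0.26026924 -0.56791772  0.23081136] yaw [-1.79944667e+02  4.41662239e-03  2.46228727e+01] F [ 0.45116034 -0.52279333 -0.24083822] w 0.08540352706988903
[ 0.5806 -0.4136 -0.    ] [-4.000e-04  2.000e-04  3.635e-01]
```

Call:
{"method": "play_rows", "body": {"deltas": [[0.58, -0.414, 0, 0, 0, 0.3635, 0], [0.58, -0.414, 0, 0, 0, 0.3635, 0], [0.58, -0.414, 0, 0, 0, 0.3635, 0], [0.58, -0.414, 0, 0, 0, 0.3635, 0], [0.58, -0.414, 0, 0, 0, 0.3635, 0], [0.58, -0.414, 0, 0, 0, 0.3635, 0], [0.58, -0.414, 0, 0, 0, 0.3635, 0], [0.58, -0.414, 0, 0, 0, 0.3635, 0], [0.58, -0.414, 0, 0, 0, 0.3635, 0], [0.58, -0.414, 0, 0, 0, 0.3635, 0]], "newtons": 40}}

```text
clock: 1.1
position: [0.4376, -0.2593, 0.2312]
tool_rot: [3.141, 0.0, -0.331]
force: [-0.6, -0.0, -0.5]
grip_width: 0.0858
finger_force: 0.0
```

Run:
```python
from h import *
c=get_calibration("wrist");im=grab_frame("wrist");print(c);save("w1",im)
I=im.astype(int);R,G,B=I[...,0],I[...,1],I[...,2]
print(observe()["qpos"])
```

```text
{'fovy': 65.70646984690485, 'cx': 321.17430426683626, 'cy': 201.89946260343066, 'xyz': array([ 0.50044193, -0.28016839,  0.37338212]), 'rotation': array([ 2.87402076e+00,  2.83212219e-04, -1.90215459e+00])}
[ 0.38338842  0.33776295  0.04598195  1.90460217 -0.01890734  0.89998994
 -1.46461861]
```

View pics/w1.png

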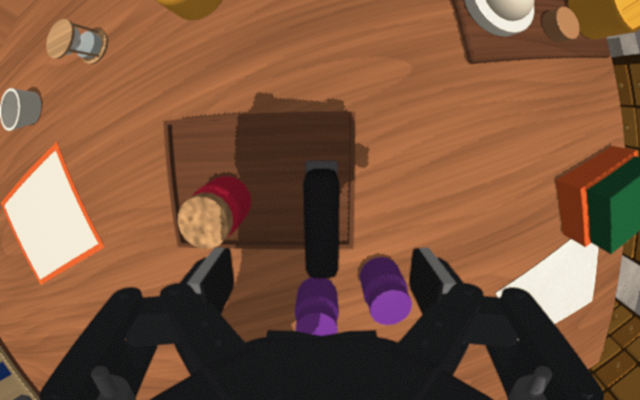

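Wrist view: black grip from (304,168) to (338,277), centred between the finger tips (210…440), aligned with them; pink jar at (213,210), purple jars below the gripper on the table.

Run:
```python
from h import *
im=cv2.imread("pics/w1.png")[:,:,::-1];c=get_calibration("wrist")
m=(im.max(2)<48).astype(np.uint8);m[:,:295]=0;m[:,350:]=0;m[290:]=0;m[:150]=0
k=max(cv2.findContours(m,0,1)[0],key=cv2.contourArea)[:,0,:]
print(k.min(0),k.max(0))
P=np.array([onz(c,u,v,.18,True)[:2] for u,v in k],np.float32)*1000;print(cv2.minAreaRect(P))
go((.438,-.259,.150,-19))
```

```text
[303 168] [339 277]
((434.3552551269531, -258.22650146484375), (23.709062576293945, 77.47039794921875), 71.52996063232422)
t 1.15 pos [ 0.43724067 -0.25994161  0.2311664 ] yaw [ 1.79977767e+02  2.19511040e-02 -1.90426655e+01] F [ 0.18080494 -0.72742293 -0.25997075] w 0.0857114840289601
[ 0.0009 -0.0023  0.1623] [ 0.0002  0.0002 -0.0004]
```

Call:
{"method": "play_rows", "body": {"deltas": [[-0.001, -0.002, 0.05, 0, 0, -0.004, 0], [-0.001, -0.002, 0.1, 0, 0, -0.004, 0], [-0.001, -0.002, 0.14, 0, 0, -0.004, 0], [-0.001, -0.002, 0.162, 0, 0, -0.004, 0], [-0.001, -0.002, 0.162, 0, 0, -0.004, 0], [-0.001, -0.002, 0.162, 0, 0, -0.004, 0.4], [-0.001, -0.002, 0.162, 0, 0, -0.004, 0.6], [-0.001, -0.002, 0.162, 0, 0, -0.004, 0.8], [-0.001, -0.002, 0.162, 0, 0, -0.004, 1], [-0.001, -0.002, 0.162, 0, 0, -0.004, 1]], "newtons": 60}}

```text
clock: 2.15
position: [0.4379, -0.2581, 0.1507]
tool_rot: [3.142, -0.001, -0.323]
force: [-0.2, 1.1, 4.5]
grip_width: 0.0213
finger_force: 62.0
```

Call:
{"method": "play_rows", "body": {"deltas": [[0, 0, 0, 0, 0, 0, 1], [0, 0, 0, 0, 0, 0, 1], [0, 0, 0, 0, 0, 0, 1], [0, 0, 0, 0, 0, 0, 1]]}}

```text
clock: 2.55
position: [0.4378, -0.258, 0.1504]
tool_rot: [-3.142, -0.0, -0.323]
force: [0.9, 0.0, 3.8]
grip_width: 0.0215
finger_force: 62.1
```

Call:
{"method": "play_rows", "body": {"deltas": [[0, 0, -0.02, 0, 0, 0, 1], [0, 0, -0.04, 0, 0, 0, 1], [0, 0, -0.06, 0, 0, 0, 1], [0, 0, -0.08, 0, 0, 0, 1], [0, 0, -0.1, 0, 0, 0, 1], [0, 0, -0.12, 0, 0, 0, 1], [0, 0, -0.14, 0, 0, 0, 1], [0, 0, -0.155, 0, 0, 0, 1], [0, 0, -0.163, 0, 0, 0, 1], [0, 0, -0.163, 0, 0, 0, 1]]}}

```text
clock: 3.55
position: [0.4377, -0.2581, 0.2321]
tool_rot: [3.142, -0.0, -0.323]
force: [-0.1, -1.2, -10.5]
grip_width: 0.0212
finger_force: 63.1
```

Run:
```python
from h import *
go()
c=get_calibration("scene");a=grab_frame("scene")
h=Ro.from_euler("z",71.5,degrees=True).as_matrix()
g=np.array([.4375,-.2585,0])
p=g+h@[0,-.015,.132];u,v=map(int,proj(c,p));print(u,v)
h=a[v-50:v+50,u-60:u+60];save("s2",cv2.resize(h,None,fx=5,fy=5,interpolation=cv2.INTER_CUBIC))
```

```text
t 3.55 pos [ 0.43772551 -0.25810865  0.23214985] yaw [ 1.79995963e+02 -2.50261990e-02 -1.85163468e+01] F [ -0.09813716  -1.21028709 -10.49062261] w 0.021187488144638295
246 148
```

View pics/s2.png

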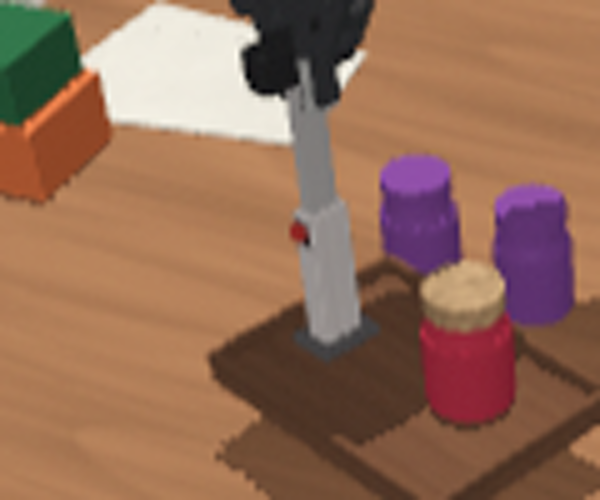

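The red lock button stands out of the post, at (300,232) in the crop. The pull reads 10 N, so I ease down 2 mm to stay clear of the stop.

Call:
{"method": "play_rows", "body": {"deltas": [[0, 0, 0.002, 0, 0, 0, 1], [0, 0, 0.004, 0, 0, 0, 1], [0, 0, 0.004, 0, 0, 0, 1]]}}

```text
clock: 3.9
position: [0.4374, -0.258, 0.2293]
tool_rot: [-3.142, 0.001, -0.323]
force: [0.1, 0.1, -11.3]
grip_width: 0.0213
finger_force: 63.1
```

Run:
```python
from h import *
go()
th=np.radians(94.87);f=np.array([np.cos(th),np.sin(th)]);M=np.array([.5302,.2368])
for b in(.2,.17,.14,.1,0):
  print(b,"grip",M-f*(.07+b))
```

```text
t 3.9 pos [ 0.4374483  -0.25795947  0.22932969] yaw [-1.79996309e+02  4.62483839e-02 -1.85147290e+01] F [  0.05914495   0.07403565 -11.3003218 ] w 0.02131343698022191
0.2 grip [ 0.55312171 -0.03222527]
0.17 grip [ 0.55057485 -0.00233357]
0.14 grip [0.548028   0.02755812]
0.1 grip [0.54463219 0.06741372]
0 grip [0.53614267 0.16705271]
```

Call:
{"method": "play_rows", "body": {"deltas": [[0, 0, 0.003, 0, 0, 0, 1], [0, 0, 0.003, 0, 0, 0, 1]]}}

```text
clock: 4.1
position: [0.4375, -0.258, 0.228]
tool_rot: [-3.142, 0.0, -0.323]
force: [-0.5, -0.3, -9.1]
grip_width: 0.0216
finger_force: 63.1
```

Run:
```python
from h import *
go()
a=grab_frame("scene");save("s3",a)
b=cv2.imread("pics/scene0.png")[:,:,::-1]
# deck front corner region + jar: shift versus start
for n,(x0,x1,y0,y1) in dict(deckcorner=(228,312,172,212),jar=(266,294,152,190),table=(330,450,205,285)).items():
    A,B=[cv2.cvtColor(np.ascontiguousarray(q[y0:y1,x0:x1]),cv2.COLOR_RGB2GRAY).astype(np.float32) for q in(b,a)]
    print(n,cv2.phaseCorrelate(A,B,cv2.createHanningWindow(A.shape[::-1],cv2.CV_32F)))
```

```text
t 4.1 pos [ 0.43753796 -0.2580222   0.22802616] yaw [-1.79998749e+02  2.23482491e-02 -1.85204186e+01] F [-0.48055268 -0.29277428 -9.13309134] w 0.021600766509582356
deckcorner ((0.04548416312202619, -2.1723288378972363), 0.7378757092687819)
jar ((-0.04816234184444035, -1.7172155229238761), 0.5154236439863841)
table ((0.01777121693992001, -0.008638595104386582), 0.9956236175696055)
```

The caddy hangs: its deck shows about 2 px high, so the handle must not have been fully down at the start. I'll set it down gently.

Call:
{"method": "play_rows", "body": {"deltas": [[0, 0, 0.003, 0, 0, 0, 1], [0, 0, 0.006, 0, 0, 0, 1]]}}

```text
clock: 4.35
position: [0.4377, -0.258, 0.2252]
tool_rot: [-3.142, -0.0, -0.323]
force: [-0.5, -0.0, -9.8]
grip_width: 0.0216
finger_force: 63.1
```

Call:
{"method": "play_rows", "body": {"deltas": [[0, 0, 0.003, 0, 0, 0, 1], [0, 0, 0.003, 0, 0, 0, 1]]}}

```text
clock: 4.55
position: [0.4376, -0.258, 0.2236]
tool_rot: [-3.142, 0.0, -0.323]
force: [-0.0, 0.1, -11.2]
grip_width: 0.0215
finger_force: 63.1
```

Call:
{"method": "play_rows", "body": {"deltas": [[0, 0, 0.003, 0, 0, 0, 1], [0, 0, 0.006, 0, 0, 0, 1]]}}

```text
clock: 4.75
position: [0.4377, -0.2581, 0.2207]
tool_rot: [3.142, -0.0, -0.323]
force: [-0.2, 0.6, -11.2]
grip_width: 0.0212
finger_force: 63.1
```

Run:
```python
from h import *
go()
a=grab_frame("scene");save("s4",a)
b=cv2.imread("pics/scene0.png")[:,:,::-1]
for n,(x0,x1,y0,y1) in dict(deckcorner=(228,312,172,212),jar=(266,294,152,190)).items():
    A,B=[cv2.cvtColor(np.ascontiguousarray(q[y0:y1,x0:x1]),cv2.COLOR_RGB2GRAY).astype(np.float32) for q in(b,a)]
    print(n,cv2.phaseCorrelate(A,B,cv2.createHanningWindow(A.shape[::-1],cv2.CV_32F)))
c=get_calibration("scene")
P=[.46,-.19,.044];print(proj(c,P),proj(c,[.46,-.19,.054]))
I=a.astype(int);m=(I[...,0]>130)&(I[...,1]<60)&(I[...,2]<60);v,u=np.nonzero(m[120:170,225:265]);print("button px",u.mean()+225 if len(u) else None,v.mean()+120 if len(u) else None,len(u))
print(proj(c,[.4365+.017*np.sin(np.radians(71.5)),-.2585-.017*np.cos(np.radians(71.5)),.132]))
```

```text
t 4.75 pos [ 0.43765675 -0.25806512  0.22072283] yaw [ 1.79999946e+02 -5.53832035e-03 -1.85162364e+01] F [ -0.15699237   0.56731699 -11.24926531] w 0.021161371546637116
deckcorner ((-0.004573278856831564, -0.5109457657526377), 0.6603645976384481)
jar ((0.028504818292965695, -0.332636455965968), 0.7455197008450826)
(np.float64(268.23458851134075), np.float64(178.3407967478722)) (np.float64(267.97462477635804), np.float64(175.86811430529966))
button px 245.4 147.2 5
(np.float64(246.05997217279025), np.float64(148.2961685974795))
```

Call:
{"method": "play_rows", "body": {"deltas": [[0, 0, 0.002, 0, 0, 0, 1], [0, 0, 0.004, 0, 0, 0, 1]]}}

```text
clock: 5.0
position: [0.4376, -0.258, 0.2187]
tool_rot: [-3.142, 0.0, -0.323]
force: [0.2, 0.0, -9.6]
grip_width: 0.0211
finger_force: 63.1
```

Call:
{"method": "play_rows", "body": {"deltas": [[0, 0, 0.002, 0, 0, 0, 1], [0, 0, 0.002, 0, 0, 0, 1]]}}

```text
clock: 5.2
position: [0.4377, -0.258, 0.2177]
tool_rot: [-3.141, -0.0, -0.323]
force: [-0.2, 0.3, -9.0]
grip_width: 0.0215
finger_force: 63.1
```

Call:
{"method": "play_rows", "body": {"deltas": [[0, 0, 0.002, 0, 0, 0, 1], [0, 0, 0.004, 0, 0, 0, 1]]}}

```text
clock: 5.4
position: [0.4381, -0.2582, 0.2163]
tool_rot: [-3.142, -0.001, -0.323]
force: [-0.3, -0.1, 1.9]
grip_width: 0.0214
finger_force: 64.5
```

Run:
```python
from h import *
go()
s=observe();print(s["moment"])
a=grab_frame("scene");save("s5",a)
b=cv2.imread("pics/scene0.png")[:,:,::-1]
for n,(x0,x1,y0,y1) in dict(deckcorner=(228,312,172,212),jar=(266,294,152,190)).items():
    A,B=[cv2.cvtColor(np.ascontiguousarray(q[y0:y1,x0:x1]),cv2.COLOR_RGB2GRAY).astype(np.float32) for q in(b,a)]
    print(n,cv2.phaseCorrelate(A,B,cv2.createHanningWindow(A.shape[::-1],cv2.CV_32F)))
```

```text
t 5.4 pos [ 0.43808313 -0.25824369  0.21628088] yaw [-1.79998921e+02 -7.23720246e-02 -1.85264954e+01] F [-0.27614714 -0.10823265  1.90312526] w 0.02143555676409641
[0.0094153  0.26287164 0.04744549]
deckcorner ((0.489762523707725, 0.06747558101358209), 0.6433943806754219)
jar ((0.027669444902194584, 0.42355782859162616), 0.7481176654497782)
```

Run:
```python
from h import *
A=np.array([.438,-.2582,.2163,-18.5]);B=np.array([.553,-.032,.2163,4.87])
go(A+(B-A)*.5,B)
# second half as seen from the midpoint
m=A+(B-A)*.5;R=Rr([np.pi,0,np.radians(m[3])]);print(R.T@(B-m)[:3]/.5,-(B-m)[3]/120)
```

```text
t 5.45 pos [ 0.43803858 -0.25824481  0.21616457] yaw [ 1.79999649e+02 -6.62894717e-02 -1.85245740e+01] F [-0.28171252  0.09516411  0.71486689] w 0.021288587108674054
[ 3.710e-02 -2.511e-01 -2.000e-04] [ 0.0001 -0.0006 -0.0976]
[ 7.420e-02 -5.021e-01 -2.000e-04] [ 1.00e-04 -5.00e-04 -1.95e-01]
[ 8.73456856e-02 -2.38248130e-01 -2.91769809e-17] -0.09737499999999999
```

Call:
{"method": "play_rows", "body": {"deltas": [[0.001, -0.008, 0, 0, 0, -0.003, 1], [0.003, -0.023, 0, 0, 0, -0.009, 1], [0.007, -0.045, 0, 0, 0, -0.018, 1], [0.011, -0.073, 0, 0, 0, -0.028, 1], [0.015, -0.103, 0, 0, 0, -0.04, 1], [0.02, -0.133, 0, 0, 0, -0.052, 1], [0.024, -0.163, 0, 0, 0, -0.063, 1], [0.029, -0.193, 0, 0, 0, -0.075, 1], [0.033, -0.223, 0, 0, 0, -0.087, 1], [0.037, -0.251, 0, 0, 0, -0.0974, 1]], "newtons": 80}}

```text
clock: 6.45
position: [0.4956, -0.1436, 0.2158]
tool_rot: [-3.141, 0.0, -0.117]
force: [-1.4, -3.4, 1.8]
grip_width: 0.0212
finger_force: 79.3
```

Call:
{"method": "play_rows", "body": {"deltas": [[0.01, -0.028, 0, 0, 0, -0.011, 1], [0.021, -0.057, 0, 0, 0, -0.023, 1], [0.032, -0.087, 0, 0, 0, -0.036, 1], [0.043, -0.117, 0, 0, 0, -0.048, 1], [0.053, -0.145, 0, 0, 0, -0.059, 1], [0.063, -0.172, 0, 0, 0, -0.07, 1], [0.072, -0.197, 0, 0, 0, -0.08, 1], [0.08, -0.218, 0, 0, 0, -0.089, 1], [0.085, -0.232, 0, 0, 0, -0.095, 1], [0.087, -0.238, 0, 0, 0, -0.0974, 1]]}}

```text
clock: 7.45
position: [0.5527, -0.0311, 0.2157]
tool_rot: [-3.141, -0.0, 0.086]
force: [-0.9, -0.9, 1.3]
grip_width: 0.0213
finger_force: 79.2
```

Run:
```python
from h import *
go()
b=grab_frame("top");save("top6",b)
a=grab_frame("scene");save("s6",a)
save("v6",np.hstack([cv2.resize(b[90:290,180:440],(455,350)),cv2.resize(a[130:310,210:450],(345,350))]))
```

```text
t 7.45 pos [ 0.55274237 -0.03109142  0.21574194] yaw [-1.79982183e+02 -8.11931262e-03  4.93403730e+00] F [-0.85323415 -0.89534222  1.28393541] w 0.021276681246894535
```

View pics/v6.png

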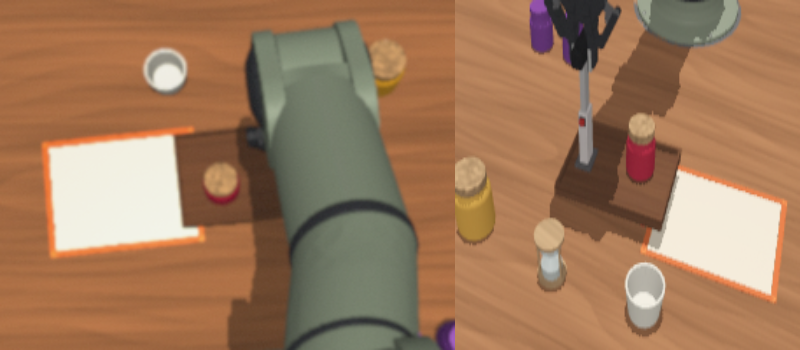

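The picture shows the caddy upright behind the mark, lined up with it, jar standing, red button out, bystanders untouched. Now the front deck edge is measured against the mark.

```bash
cat > e.py <<'E'
from h import *
import sys
im=cv2.imread(sys.argv[1])[:,:,::-1];c=get_calibration("top");x0,x1,y0,y1=map(int,sys.argv[2:6])
I=im.astype(int);S=I.sum(2).astype(float)
m=((S<260)&(I[...,0]-I[...,2]<75)&(I[...,0]-I[...,2]>12)).astype(np.uint8)
s=np.zeros_like(m);s[y0:y1,x0:x1]=m[y0:y1,x0:x1]
save("mask",s[:,:,None].repeat(3,2)*255)
th=np.radians(94.87);f=np.array([np.cos(th),np.sin(th)]);l=np.array([-f[1],f[0]]);M=np.array([.5302,.2368])
def fit(pts):
    P=np.array([onz(c,u,v,.056)[:2] for u,v in pts]);d=cv2.fitLine((P*1000).astype(np.float32),cv2.DIST_HUBER,0,.01,.01).ravel()
    return np.degrees(np.arctan2(d[1],d[0])),((np.median(P,0)-M)@f)*1000,((np.median(P,0)-M)@l)*1000
vs=range(y0,y1);front=[(np.nonzero(s[v])[0].min(),v) for v in vs if s[v].sum()>20];print("front ang,f,l",fit(front[6:-6]))
us=[u for u in range(x0,x1) if s[:,u].sum()>30];
print("side top",fit([(u,np.nonzero(s[:,u])[0].min()) for u in us[4:-2]]));print("side bot",fit([(u,np.nonzero(s[:,u])[0].max()+1) for u in us[4:-2]]))
E
python3 e.py pics/top6.png 270 332 160 225
```

```text
front ang,f,l (np.float32(5.0865817), np.float64(-99.47204824744138), np.float64(-1.2343036809194847))
side top (np.float32(-80.92836), np.float64(-181.67940320427442), np.float64(-70.3106305341575))
side bot (np.float32(-88.859825), np.float64(-165.81075265897013), np.float64(80.27679471945319))
```

Call:
{"method": "play_rows", "body": {"deltas": [[0.001, -0.006, 0, 0, 0, 0, 1], [0.002, -0.018, 0, 0, 0, 0, 1], [0.003, -0.036, 0, 0, 0, 0, 1], [0.003, -0.058, 0, 0, 0, 0, 1], [0.003, -0.082, 0, 0, 0, 0, 1], [0.003, -0.106, 0, 0, 0, 0, 1], [0.003, -0.13, 0, 0, 0, 0, 1], [0.003, -0.154, 0, 0, 0, 0, 1], [0.003, -0.178, 0, 0, 0, 0, 1], [0.003, -0.202, 0, 0, 0, 0, 1]]}}

```text
clock: 8.55
position: [0.5452, 0.0699, 0.2158]
tool_rot: [-3.142, -0.0, 0.085]
force: [1.9, -1.8, -1.1]
grip_width: 0.0212
finger_force: 79.0
```

Call:
{"method": "play_rows", "body": {"deltas": [[0, -0.024, 0, 0, 0, 0, 1], [0, -0.048, 0, 0, 0, 0, 1], [0, -0.072, 0, 0, 0, 0, 1], [0, -0.096, 0, 0, 0, 0, 1], [0, -0.12, 0, 0, 0, 0, 1], [0, -0.143, 0, 0, 0, 0, 1], [0, -0.163, 0, 0, 0, 0, 1], [0, -0.178, 0, 0, 0, 0, 1], [0, -0.185, 0, 0, 0, 0, 1], [0, -0.185, 0, 0, 0, 0, 1]]}}

```text
clock: 9.55
position: [0.5374, 0.1616, 0.2157]
tool_rot: [-3.141, 0.0, 0.085]
force: [0.7, 1.0, -0.5]
grip_width: 0.0209
finger_force: 79.0
```

Run:
```python
from h import *
go()
th=np.radians(94.87);f=np.array([np.cos(th),np.sin(th)]);l=np.array([-f[1],f[0]]);M=np.array([.5302,.2368])
d=observe()["position"][:2]-M;print("centre by tcp f,l",d@f+.07,d@l)
b=grab_frame("top");save("top7",b)
a=grab_frame("scene");save("s7",a)
save("v7",np.hstack([cv2.resize(b[130:260,180:350],(458,350)),cv2.resize(a[160:310,320:460],(327,350))]))
```

```text
t 9.55 pos [0.53735071 0.16160836 0.21574394] yaw [-1.79980074e+02  7.75875095e-03  4.89821476e+00] F [ 0.67602413  0.97649507 -0.53399663] w 0.02093682753394466
centre by tcp f,l -0.0055272501629663046 -0.0007414871441817229
```

View pics/v7.png

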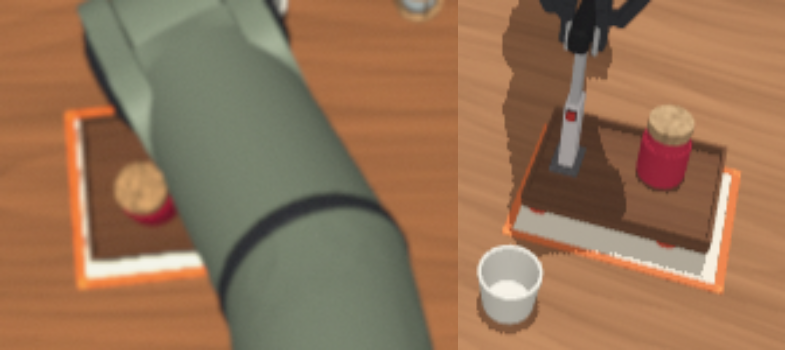

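```bash
python3 e.py pics/top7.png 203 222 168 232
```

```text
Traceback (most recent call last):
  File "e.py", line 12, in <module>
    vs=range(y0,y1);front=[(np.nonzero(s[v])[0].min(),v) for v in vs if s[v].sum()>20];print("front ang,f,l",fit(front[6:-6]))
                                                                                                             ~~~^^^^^^^^^^^^^
  File "e.py", line 10, in fit
    P=np.array([onz(c,u,v,.056)[:2] for u,v in pts]);d=cv2.fitLine((P*1000).astype(np.float32),cv2.DIST_HUBER,0,.01,.01).ravel()
                                                       ~~~~~~~~~~~^^^^^^^^^^^^^^^^^^^^^^^^^^^^^^^^^^^^^^^^^^^^^^^^^^^^^^
cv2.error: OpenCV(4.12.0) /io/opencv/modules/imgproc/src/linefit.cpp:618: error: (-215:Assertion failed) npoints2 >= 0 || npoints3 >= 0 in function 'fitLine'
```

```bash
sed -i 's/>20\]/>5]/; s/>30\]/>12]/' e.py; python3 e.py pics/top7.png 203 226 168 232
```

```text
front ang,f,l (np.float32(5.2347736), np.float64(93.65870045524241), np.float64(0.2413371161773658))
side top (np.float32(-39.81702), np.float64(69.94161400033018), np.float64(-74.81399300229802))
side bot (np.float32(-87.21418), np.float64(81.6025424310862), np.float64(75.07032609920631))
```

Call:
{"method": "play_rows", "body": {"deltas": [[0, -0.004, 0, 0, 0, 0, 1], [0, -0.011, 0, 0, 0, 0, 1], [0, -0.016, 0, 0, 0, 0, 1], [0, -0.016, 0, 0, 0, 0, 1], [0, -0.016, 0, 0, 0, 0, 1]]}}

```text
clock: 10.15
position: [0.5367, 0.1692, 0.2158]
tool_rot: [-3.141, 0.0, 0.085]
force: [0.1, 1.4, -0.8]
grip_width: 0.0212
finger_force: 78.9
```

Call:
{"method": "play_rows", "body": {"deltas": [[0, 0, 0, 0, 0, 0, 0.7], [0, 0, 0, 0, 0, 0, 0.5], [0, 0, 0, 0, 0, 0, 0.2], [0, 0, 0, 0, 0, 0, 0], [0, 0, 0, 0, 0, 0, 0], [0, 0, 0, 0, 0, 0, 0]]}}

```text
clock: 10.75
position: [0.5368, 0.169, 0.2158]
tool_rot: [-3.142, -0.0, 0.085]
force: [-0.0, -0.2, 0.2]
grip_width: 0.0852
finger_force: 0.0
```

Up clear, then aside for a free top view.

Call:
{"method": "play_rows", "body": {"deltas": [[0, 0, -0.03, 0, 0, 0, 0], [0, 0, -0.08, 0, 0, 0, 0], [0, 0, -0.14, 0, 0, 0, 0], [0, 0, -0.2, 0, 0, 0, 0], [0, 0, -0.24, 0, 0, 0, 0], [0, 0.08, -0.24, 0, 0, 0, 0], [0, 0.16, -0.24, 0, 0, 0, 0], [0, 0.26, -0.24, 0, 0, 0, 0], [0, 0.36, -0.24, 0, 0, 0, 0], [0, 0.46, -0.24, 0, 0, 0, 0]]}}

```text
clock: 11.75
position: [0.5561, -0.0621, 0.336]
tool_rot: [3.142, -0.0, 0.085]
force: [1.6, 0.2, -0.1]
grip_width: 0.085
finger_force: 0.0
```

Call:
{"method": "play_rows", "body": {"deltas": [[0, 0.1, 0, 0, 0, 0, 0], [0, 0.2, 0, 0, 0, 0, 0], [0, 0.2, 0, 0, 0, 0, 0]]}}

```text
clock: 12.05
position: [0.5639, -0.1671, 0.3355]
tool_rot: [3.139, 0.001, 0.077]
force: [-0.2, 1.1, -0.7]
grip_width: 0.0855
finger_force: 0.0
```

```bash
python3 - <<'E'
from h import *
go()
b=grab_frame("top");save("top8",b);a=grab_frame("scene");save("s8",a)
save("v8",np.hstack([cv2.resize(b[110:250,180:350],(425,350)),cv2.resize(a[130:310,310:460],(292,350))]))
E
python3 e.py pics/top8.png 195 305 160 240
```

```text
t 12.05 pos [ 0.56385303 -0.1671485   0.33550643] yaw [1.79845915e+02 4.97779919e-02 4.38448286e+00] F [-0.23049975  1.11719514 -0.68763815] w 0.08546674076373224
front ang,f,l (np.float32(4.647131), np.float64(100.9204702261135), np.float64(-11.823150529226028))
side top (np.float32(-84.88984), np.float64(-6.0389022102496535), np.float64(-69.67729200455608))
side bot (np.float32(-84.66429), np.float64(6.395653680650518), np.float64(74.4694967345155))
```

View pics/v8.png

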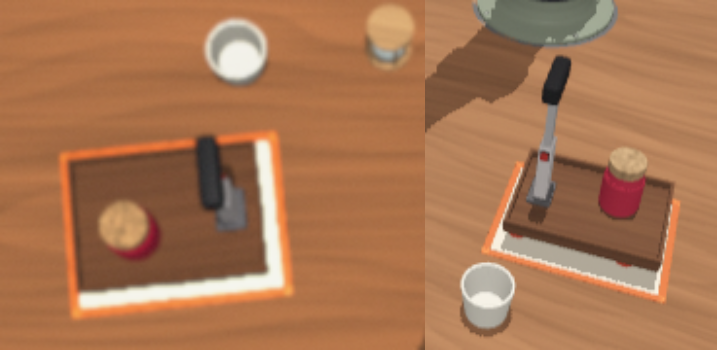

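The caddy sits square inside the border, centred within about 4 mm. The handle is up with the red button out, the jar is standing, and the bystanders are untouched.

```bash
python3 -c "
from workcell import *
print(job_done())"
```

```text
the job is handed in; nothing more can be done
None
```

I handed the job in: the caddy is parked square on the mark, handle locked, jar aboard and bystanders untouched, but while I was raising the handle the caddy was lifted roughly 10–15 mm off the table for about 2 s before I set it back down, so the no-lifting rule was broken.

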